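Clear the belt-drive station and hold its tension arm wound to the stop

TASK

The belt on the vial mixer's drive station is to be changed. Slide the vise jaw wide open by its tab, then lift the finished vial out and stand it upright in the steel tray; after that swing the sprung tension arm by its post forward to its stop and keep holding it there: the program finishes while the fingers still hold the arm against its spring, so that a colleague can put on the belt. Leave the other things on the worktop where they stand.

Things in the scene. Friction and masses are not known exactly. Their poses are not given: they have to be found in the camera images.
- station_origin (a point): the belt-drive station: a fixed aluminium plate, 160 mm (its x) by 250 mm (its y) by 12 mm thick, carrying a small vise and a sprung tension arm; this point is the centre of the plate's top face (12 mm above the worktop); its y axis points from the vise's rail end (right) towards the arm's pivot end (left); its -x side is the front, towards the robot
- jaw (a joint): sliding vise jaw, m: 0 = closed on the vial, 0.030 = fully open; grows as the jaw slides along the station's -y, away from the vial; about 3 N of friction, stays where it is left
- jaw_tab (a point): upright steel tab on the sliding jaw by which it is moved: 24 mm wide (station x), 8 mm thick (station y), standing up from the jaw's top at z = 36 mm to z = 79 mm above the worktop; the point lies on its middle at z = 62 mm and moves with the jaw; when closed, a gap of 39 mm separates tab and vial; axes as the station's
- vial_mid (a point): the finished vial: glass, white screw cap, 22 mm in diameter, 48 mm high, about 20 g, standing upright on the station's plate between the two vise jaws; the point is its centre, half-way up. The jaws hold it on its -y and +y sides (station axes), are 20 mm wide (station x) and reach up to z = 36 mm; its sides towards +x and -x are free down to the plate. It stands in the way of the tension arm
- tray_in (a point): shallow fixed steel tray, 100 mm (its x) by 120 mm (its y), rim 16 mm high, wall and floor 4 to 5 mm; the point is the centre of its inner floor
- tensioner (a joint): tension arm, rad: 0 = at rest, 1.30 = wound forward to its stop pin; it turns on a vertical pivot, clockwise seen from above, so that its free end swings round from the back of the station to the front (towards the robot); a spring pushes it back to 0 with about 3 N at the post at rest, growing to about 8 N at the stop; while the vial is in the vise it blocks the arm beyond about 0.6
- tension_post (a point): smooth round steel post by which the arm is moved: 18 mm in diameter, upright on the free end of the arm above a black idler pulley (32 mm across, its top at z = 63 mm), reaching from z = 63 mm up to z = 112 mm; the point lies on its axis at z = 90 mm and moves with the arm; its x axis points outwards along the arm
- tension_pivot (a point): point on the arm's pivot axis at the same height (z = 90 mm), 110 mm from the post's axis; the hub there ends at z = 74 mm
- other_vial: glass vial with a black cap, 22 mm across, 48 mm high, standing on the worktop between the station and the tray; a bystander; origin at its underside
- carton: small dark carton, 40x60x22 mm, near the front edge on the left; a bystander; origin at its underside
- cup: sample cup with a dark lid, 55 mm across, 58 mm high, behind the station; a bystander; origin at its underside
- brown_bottle: brown dropper bottle, 34 mm across, 85 mm high, to the right of the tray; a bystander; origin at its underside

How it is judged (in metres and radians):
On the way, in this order (a step that is already met when the one before it is completed fails the run):
1. the vise jaw is slid open (at least 22 of its 30 mm) (value of joint jaw above 0.022 m), for 0.2 s.
2. the vial stands upright in the tray, let go (x of vial_mid in the frame of tray_in between -0.045 and 0.045 m and y of vial_mid in the frame of tray_in between -0.055 and 0.055 m and z of vial_mid in the frame of tray_in below 0.03 m and angle between vial_mid's own z axis and vertical below 0.15 rad and contact force between the fingers and vial below 0.1 N), for 0.2 s.
3. the fingers hold the tension arm wound to its stop (value of joint tensioner above 1.23 rad and contact force between the fingers and tensioner above 2 N), for 0.2 s.
At the end, for the whole second after the job is handed in: The jaw is still open (at least 22 mm of 30), the vial stands upright (within 0.15 rad) and still on the floor of the tray, and the tension arm is at its stop (joint above 1.23 of 1.30 rad), held there by the fingers with more than 2 N (all of step 2 and all of step 3 and value of joint jaw above 0.022 m and linear speed of vial below 0.02 m/s); the arm keeps its last pose, push and grip.
It fails at once if the other vial is shifted by more than 30 mm (distance of other_vial from where it was at the start of the episode above 0.03 m).
It fails at once if the carton is shifted by more than 30 mm (distance of carton from where it was at the start of the episode above 0.03 m).
It fails at once if the cup is shifted by more than 30 mm (distance of cup from where it was at the start of the episode above 0.03 m).
It fails at once if the brown bottle is shifted by more than 30 mm (distance of brown_bottle from where it was at the start of the episode above 0.03 m).
It also fails if it takes over 64 s, if anything falls off the work surface, if the arm or the gripper's body presses on something with over 40 N, if the wrist force passes 120 N, or if a joint passes its speed limit or range.

ROBOT

A 6-joint arm with a two-finger parallel gripper is mounted at the origin on a cart in front of the work surface, level with it; the furniture and walls round the work are solid. World frame = base frame: x ahead of the robot, y to its left, z up, the work surface at z = 0. Lengths are in mm, angles in degrees, forces in N, time in s.
With the tool pointing down it reaches from about 250 to 775 mm from the base axis. Payload 8.9 kg.
Tool frame: the origin (TCP) lies on the centre line of the jaws, within the pads' length; the fingertips stand 17 mm ahead of it and the grasp point (between the pads) lies 2 mm behind it; z points along the fingers, y is the direction in which the jaws open and shut (so a half turn about z gives the same grasp; the last joint's range is limited). The gripper opens to 85 mm and grips with 20 to 120 N. Pads are 22 mm wide; open, the fingers measure 114 mm over their backs; the gripper's body (76 mm by 85 mm) begins 54 mm behind the grasp point. The pads swing forward as they close: fully open they stand 13 mm farther back than shut.
Start: joints at [-73.356, 16.656, -8.789, 64.555, 0, 82.019], TCP at [218.763, -477.249, 248.305] pointing down, gripper open.
Joint ranges: [-144.48, 144.48], [-52.06, 99.96], [-74.48, 78.29], [-112.23, 115.85], [-86.99, 84.42], [-180, 180]. Speed limits (degrees/s): [127.2, 127.2, 159.86, 180, 180, 180].

INTERFACE

Orientations are given as a 3x3 rotation matrix whose columns are the frame's x, y, z axes.
In Python, from rig import robot, grab_frame gives the robot as it stands. Calls block until the motion is done:
- robot.move_pose(position, orientation): joint-space move of the TCP to a pose.
- robot.move_l(position, frame=None, speed=150): straight line of the TCP; frame=None keeps the orientation; speed is the mean speed in mm/s.
- robot.set_joints(angles): joint-space move.
- robot.grip(opening, newtons=None): finger opening in mm; newtons is the grip in N (None keeps the last); returns when the fingers have stopped.
- robot.hold(seconds).
- robot.ik(position, orientation): joint angles nearest the present ones, or None.
- grab_frame(name): name is "scene" or "top"; returns a dict with "image" (420x560x3 uint8, red, green, blue), "fx", "fy", "cx", "cy" (pixels), "k1" (the pictures are not rectified: a ray, as slopes to the right and down, at radius r is drawn at 1 + k1 r^2 times it, then the intrinsics apply), "rvec" (rotation vector, rad) and "tvec" (3), from world to camera coordinates, as OpenCV has them. Camera axes: x right, y down, z forward; pixel columns grow to the right and rows downward; lengths in mm; the calibration is good to about 2 mm. A picture is of the moment at which its call begins. There is no depth.
A pose or a line that the arm cannot do raises robot.PlanningError and nothing moves.
- robot.sign_off(): hands the job in, once; it reports no verdict.
Readings, each from a call of its own:
- robot.read_time(): time.
- robot.read_joints(): joint angles.
- robot.read_joint_vel(): joint speeds.
- robot.read_joint_efforts(): joint torques, N m.
- robot.read_tcp_pos(): TCP position.
- robot.read_tcp_rot(): TCP orientation.
- robot.read_ft_force(): force on the tool from outside, world axes, zero at the start.
- robot.read_ft_torque(): the same for the moment, N m.
- robot.read_grip_width(): finger opening in mm.
Only numpy, scipy, OpenCV 4.12 (cv2) and the standard library are available. Lean on these libraries where they do the work, as an engineer would, in place of code of your own. Each camera call takes 0.05 s, during which the arm holds its last target.

## Working session

There is one attempt and no reset: what is moved stays moved. The work goes in short steps, each a Python script; the robot and the scene stay as the last script left them, time stands still between calls to the robot, and variables do not carry over. Pictures are saved under pics/ and viewed, and the job is handed in when it is done.

```bash
ls; mkdir -p pics; python3 - <<'E'
from rig import robot, grab_frame
import cv2
for n in("scene","top"):
    f=grab_frame(n); cv2.imwrite(f"pics/{n}0.png",f["image"][:,:,::-1])
    print(n,{k:v for k,v in f.items() if k!="image"})
print(robot.read_time(),robot.read_tcp_rot())
E
```

```text
pics
scene {'fx': 428.81700320249234, 'fy': 428.81700320249234, 'cx': 280.0569328698223, 'cy': 205.77769756429427, 'k1': -0.03868998767328557, 'rvec': array([ 1.85804883, -0.75541594,  0.46498074]), 'tvec': array([-406.47566104,  240.55949004,  773.98280445])}
top {'fx': 400.5279213226175, 'fy': 400.5279213226175, 'cx': 282.5027603969054, 'cy': 207.56255783785974, 'k1': -0.05783844794875184, 'rvec': array([ 2.15569434, -2.21379841,  0.0886452 ]), 'tvec': array([ -11.59798533,  552.3456237 , 1068.60037375])}
0.1 [[ 9.09058350e-01  4.16668708e-01 -3.23642827e-04]
 [ 4.16668799e-01 -9.09057681e-01  1.11584426e-03]
 [ 1.70727389e-04 -1.14921941e-03 -9.99999325e-01]]
```

View pics/scene0.png

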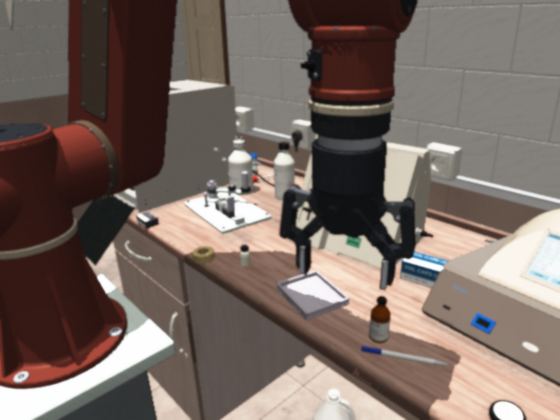

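View pics/top0.png

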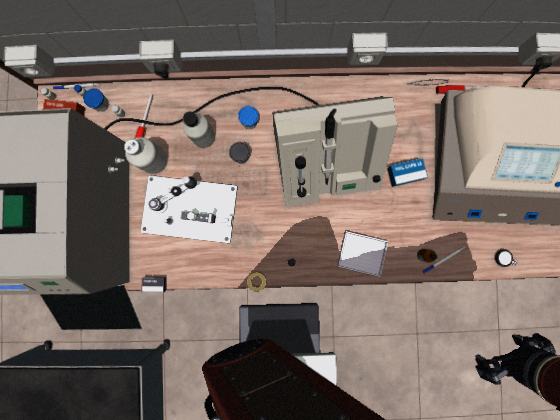

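The top view shows the station plate at about (188,210), the tray at (363,253), the other vial at (291,262), the carton at (152,284), the cup at (239,152) and the brown bottle at (428,256). Next I'll zoom in on the station and tray.

```bash
python3 - <<'E'
import cv2
a=cv2.imread("pics/top0.png"); b=cv2.imread("pics/scene0.png")
cv2.imwrite("pics/z1.png",cv2.resize(a[168:250,130:245],None,fx=6.9,fy=6.9,interpolation=cv2.INTER_CUBIC))
cv2.imwrite("pics/z2.png",cv2.resize(b[170:240,175:285],None,fx=7,fy=7,interpolation=cv2.INTER_CUBIC))
E
```

```text
(no output)
```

View pics/z1.png

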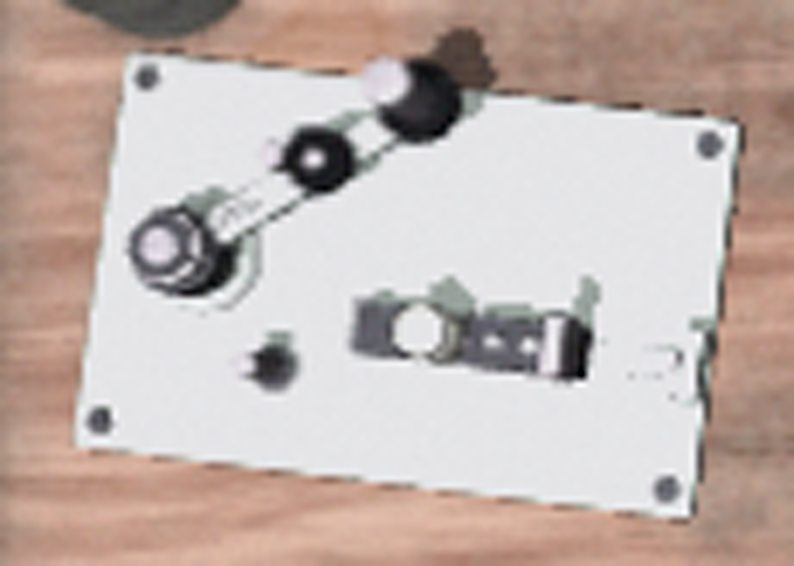

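View pics/z2.png

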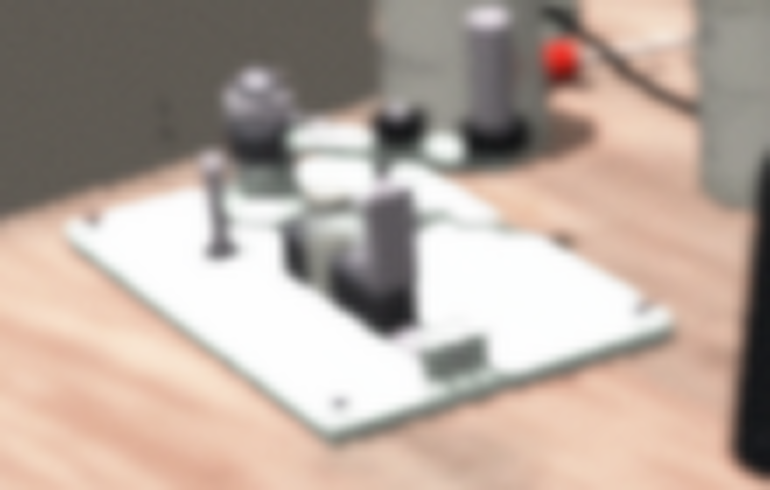

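The top zoom shows these points:
- vial cap: (421,330)
- jaw tab top: (553,343)
- post top: (387,80)
- pivot hub: (157,243)
- stop pin: (245,365)

The scene zoom agrees with this layout. Now I'll measure.

```bash
cat > h.py <<'E'
import numpy as np, cv2
def cam(f):
    R,_=cv2.Rodrigues(f["rvec"]); K=np.array([[f["fx"],0,f["cx"]],[0,f["fy"],f["cy"]],[0,0,1]])
    return R,np.asarray(f["tvec"],float),K,np.array([f["k1"],0,0,0,0.])
def onplane(f,uv,z):
    R,t,K,d=cam(f); p=cv2.undistortPoints(np.array(uv,float).reshape(-1,1,2),K,d).reshape(-1,2)
    rays=np.c_[p,np.ones(len(p))]@R; c=-R.T@t
    s=(z-c[2])/rays[:,2]; return c+rays*s[:,None]
def proj(f,P):
    R,t,K,d=cam(f); return cv2.projectPoints(np.array(P,float).reshape(-1,3),f["rvec"],f["tvec"],K,d)[0].reshape(-1,2)
def down(yaw): # tool y axis at yaw deg (world), z down
    a=np.radians(yaw); y=np.array([np.cos(a),np.sin(a),0]); z=np.array([0,0,-1.]); return np.c_[np.cross(y,z),y,z]
def unz(u,v): return ((u+.5)/6.9-.5+130,(v+.5)/6.9-.5+168)
E
python3 - <<'E'
from h import *
from rig import robot, grab_frame
f=grab_frame("top"); im=f["image"]
g=grab_frame("scene")
m=(im.min(2)>195).astype(np.uint8); m[:, :130]=0; m[:,250:]=0; m[:160]=0;m[250:]=0
c=max(cv2.findContours(cv2.morphologyEx(m,cv2.MORPH_CLOSE,np.ones((9,9))),0,2)[0],key=cv2.contourArea)
h=cv2.convexHull(c)
hp=onplane(f,h.reshape(-1,2),12)[:,:2]
r=cv2.minAreaRect(hp.astype(np.float32)); print("plate px",r, cv2.minAreaRect(c))
# manual corners
C=onplane(f,[unz(*p) for p in[(130,52),(741,122),(692,520),(78,447)]],12); print("corners",C.round(1)); cen=C.mean(0); print(cen)
print("edge lens",[np.linalg.norm(C[i]-C[(i+1)%4]).round(1) for i in range(4)])
yv=(C[0]+C[3]-C[1]-C[2]); xv=C[0]+C[1]-C[2]-C[3]
print("yaw y",np.degrees(np.arctan2(yv[1],yv[0])),"x",np.degrees(np.arctan2(xv[1],xv[0])))
for n,p,z in[("vial cap",(421,330),60),("tab",(553,343),79),("post",(387,80),112),("hub",(157,243),74),("stop",(245,365),70)]:
    print(n,onplane(f,[unz(*p)],z).round(1))
# scene-based
s=lambda u,v:((u+.5)/7-.5+175,(v+.5)/7-.5+170)
for n,p,z in[("tab",(390,190),79),("post",(488,17),112)]:
    print("scene",n,onplane(g,[s(*p)],z).round(1))
# others
print("othervial",onplane(f,[(291,262)],48),"carton",onplane(f,[(152,284)],22),"cup",onplane(f,[(239,152)],58),"bottle",onplane(f,[(428,256)],85))
cv2.imwrite("pics/z3.png",cv2.resize(im[220:285,275:450],None,fx=4.5,fy=4.5,interpolation=cv2.INTER_CUBIC)[:,:,::-1])
E
```

```text
plate px ((560.1135864257812, 232.11917114257812), (247.62384033203125, 165.708740234375), 81.8599624633789) ((188.49232482910156, 207.56155395507812), (89.67710876464844, 60.280879974365234), 7.125016689300537)
corners [[652.7 343.4  12. ]
 [617.5  97.5  12. ]
 [459.6 119.8  12. ]
 [494.5 364.5  12. ]]
[556.08728477 231.27763079  12.        ]
edge lens [np.float64(248.4), np.float64(159.5), np.float64(247.2), np.float64(159.6)]
yaw y 81.86390378632524 x -7.810700097275778
vial cap [[534.6 215.7  60. ]]
tab [[527.3 162.   79. ]]
post [[622.9 215.7 112. ]]
hub [[569.2 312.5  74. ]]
stop [[522.5 280.3  70. ]]
scene tab [[522.8 157.9  79. ]]
scene post [[622.  216.8 112. ]]
othervial [[405.71609444 -44.61419745  48.        ]] carton [[354.31499219 331.25272619  22.        ]] cup [[700.26146358  85.65375866  58.        ]] bottle [[ 412.66420345 -395.30512957   85.        ]]
```

View pics/z3.png

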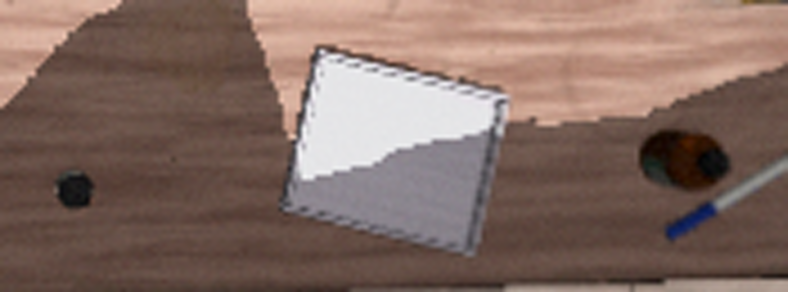

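The tab to vial spacing (54.2 mm) and the pivot to post spacing (110.8 mm) match the description, so the points are good. Next come the tray position and a reachability check.

```bash
python3 - <<'E'
from h import *
from rig import robot, grab_frame
f=grab_frame("top")
C=onplane(f,[((u+.5)/4.5-.5+275,(v+.5)/4.5-.5+220) for u,v in[(322,47),(507,97),(472,255),(283,208)]],16)
print(C.round(1),C.mean(0),[np.linalg.norm(C[i]-C[(i+1)%4]).round(1) for i in range(4)])
T=C.mean(0)
for n,p,ys in[("tab",(527,162,66),(82,-98)),("vial",(534.6,215.7,54),(-8,172)),("tray",(*T[:2],48),(-14,166,76,-104)),("post",(623,216,91),(29,209)),("postend",(490.5,235.4,91),(-45.5,134.5))]:
    for y in ys:
        q=robot.ik(np.array(p,float),down(y)); print(n,y,None if q is None else np.round(q,1))
E
```

```text
[[ 486.1 -198.3   16. ]
 [ 452.7 -309.9   16. ]
 [ 358.3 -284.5   16. ]
 [ 389.9 -171.1   16. ]] [ 421.74467674 -240.93913568   16.        ] [np.float64(116.5), np.float64(97.7), np.float64(117.7), np.float64(100.0)]
tab 82 [  9.5  29.1 -19.8  41.1   0.   17.5]
tab -98 [   9.5   29.1  -19.8   41.1    0.  -162.5]
vial -8 [ 14.7  32.2 -16.3  41.5   0.  112.7]
vial 172 [ 14.7  32.2 -16.3  41.5   0.  -67.3]
tray -14 [-38.4  24.9 -31.   34.1   0.   65.6]
tray 166 [ -38.4   24.9  -31.    34.1    0.  -114.4]
tray 76 [-38.4  24.9 -31.   34.1   0.  -24.4]
tray -104 [-38.4  24.9 -31.   34.1   0.  155.6]
post 29 [12.8 37.6  0.7 53.   0.  73.8]
post 209 [  12.8   37.6    0.7   53.     0.  -106.2]
postend -45.5 [ 17.9  26.6 -19.4  43.9   0.  153.4]
postend 134.5 [ 17.9  26.6 -19.4  43.9   0.  -26.6]
```

```bash
cat tee 2>/dev/null; python3 - <<'E'
from h import *
from rig import robot, grab_frame
R=down(82.2); P=np.array([527.,162.,66.])
robot.move_pose(P+[0,0,104],R)
robot.grip(34,40)
f0=np.array(robot.read_ft_force())
robot.move_l(P,speed=120)
print(robot.read_ft_force()-f0, robot.read_tcp_pos())
f=grab_frame("top"); cv2.imwrite("pics/a1.png",cv2.resize(f["image"][150:260,100:260],None,fx=4.5,fy=4.5,interpolation=cv2.INTER_CUBIC)[:,:,::-1])
g=grab_frame("scene"); cv2.imwrite("pics/a2.png",cv2.resize(g["image"][120:250,160:300],None,fx=4.5,fy=4.5,interpolation=cv2.INTER_CUBIC)[:,:,::-1])
robot.grip(0,30); print(robot.read_grip_width(),robot.read_ft_force()-f0,robot.read_time())
E
```

```text
[-0.65703883  0.47537606 -0.19529644] [527.50483626 162.09716154  66.62697846]
7.586224995633152 [-1.1710337   0.55705797  4.28543583] 4.7917
```

View pics/a2.png

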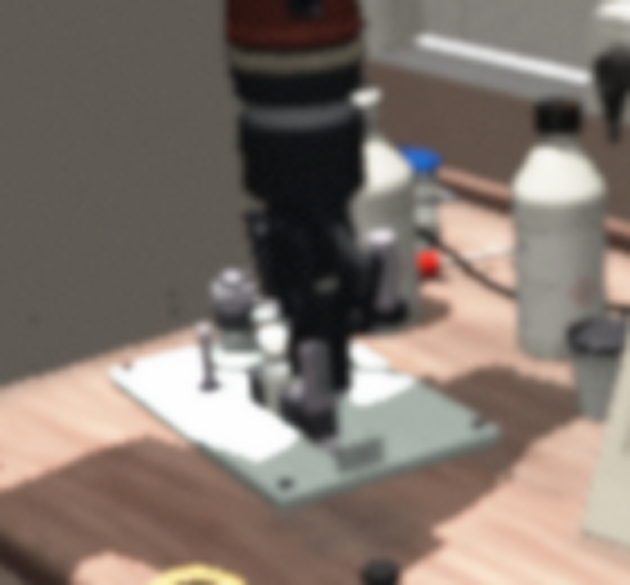

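The fingers straddle the tab at about (315,370), and the grip closed at 7.6 mm, so it is holding the 8 mm tab. Now I'll slide it open.

```bash
python3 - <<'E'
from h import *
from rig import robot, grab_frame
d=np.array([np.cos(np.radians(82)),np.sin(np.radians(82)),0])
p0=np.array(robot.read_tcp_pos())
P=np.array([527.,162.,66.])
for s in(20,26,29.5):
    robot.move_l(P-d*s,speed=60); print(s,robot.read_ft_force().round(1) if hasattr(robot.read_ft_force(),'round') else robot.read_ft_force(),robot.read_grip_width())
p1=np.array(robot.read_tcp_pos()); print((p0-p1)@d)
robot.grip(34); robot.hold(.1)
robot.move_l(p1+[0,0,110],speed=200)
# over vial
V=np.array([534.6,215.7,54.])
robot.move_pose(V+[0,0,110],down(172.)); 
f=grab_frame("top"); cv2.imwrite("pics/b1.png",cv2.resize(f["image"][160:260,120:260],None,fx=5,fy=5,interpolation=cv2.INTER_CUBIC)[:,:,::-1])
g=grab_frame("scene"); cv2.imwrite("pics/b2.png",cv2.resize(g["image"][160:250,160:300],None,fx=5,fy=5,interpolation=cv2.INTER_CUBIC)[:,:,::-1])
print(robot.read_time())
E
```

```text
20 [-1.6 -2.3  7.7] 7.49553464694199
26 [-1.9 -0.8  8.7] 7.656519548672941
29.5 [-1.   1.7  7.3] 7.307372965792184
29.67538024830426
8.3333
```

View pics/b1.png

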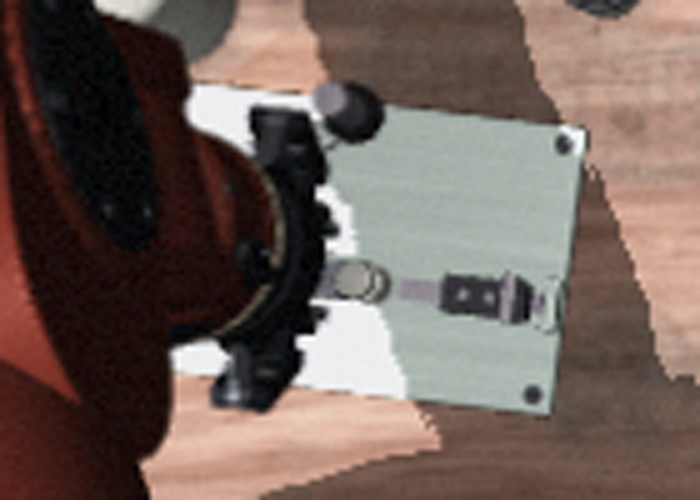

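View pics/b2.png

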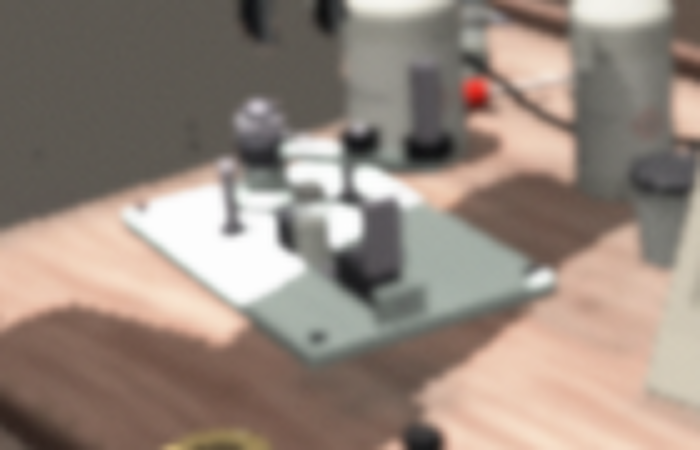

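The jaw tab now sits at the rail end (515,295), so the jaw is wide open. The vial cap at (357,280) hasn't moved. Next I'll pick the vial.

```bash
python3 - <<'E'
from h import *
from rig import robot, grab_frame
V=np.array([534.6,215.7,54.])
robot.grip(42,25); f0=np.array(robot.read_ft_force())
robot.move_l(V,speed=120); print(robot.read_ft_force()-f0,robot.read_tcp_pos())
robot.grip(0,25); print(robot.read_grip_width(),robot.read_ft_force()-f0)
robot.move_l(V+[0,0,8],speed=40); print(robot.read_grip_width(),robot.read_ft_force()-f0)
robot.move_l(V+[0,0,120],speed=150)
T=np.array([421.7,-240.9,0])
robot.move_pose(T+[0,0,120],down(166.))
print(robot.read_grip_width(),robot.read_time())
g=grab_frame("scene"); cv2.imwrite("pics/c2.png",cv2.resize(g["image"][180:340,220:400],None,fx=3.7,fy=3.7,interpolation=cv2.INTER_CUBIC)[:,:,::-1])
E
```

```text
[ 0.84137796 -0.68811637 -0.47038948] [535.1375737  215.85550867  54.67072696]
20.18229574083424 [-1.66573771 -1.27627163  5.39303154]
20.126505065795488 [ 1.26457832  0.04078105 -2.17073992]
20.147705194717076 12.9333
```

View pics/c2.png

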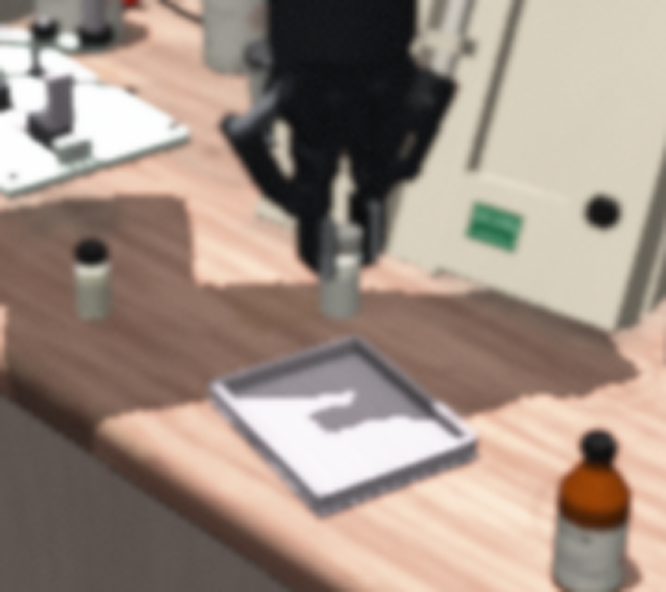

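The vial is held upright at (340,270), above the tray. I'll lower it and watch the force.

```bash
python3 - <<'E'
from h import *
from rig import robot, grab_frame
T=np.array([421.7,-240.9,0])
robot.move_l(T+[0,0,53],speed=100); robot.hold(.2)
f0=np.array(robot.read_ft_force())
z=50
while z>43.5:
    robot.move_l(T+[0,0,z],speed=25); robot.hold(.1)
    df=robot.read_ft_force()-f0; print(z,robot.read_tcp_pos()[2].round(2),df.round(2))
    if df[2]>1.5: break
    z-=0.7
robot.grip(40); robot.hold(.2)
robot.move_l(T+[0,0,z+90],speed=120)
robot.move_pose(np.array([450,0,200.]),down(209.))
f=grab_frame("top"); cv2.imwrite("pics/d1.png",cv2.resize(f["image"][220:285,275:450],None,fx=4.5,fy=4.5,interpolation=cv2.INTER_CUBIC)[:,:,::-1])
g=grab_frame("scene"); cv2.imwrite("pics/d2.png",cv2.resize(g["image"][150:340,180:400],None,fx=3.5,fy=3.1,interpolation=cv2.INTER_CUBIC)[:,:,::-1])
print(robot.read_time())
E
```

```text
50 50.0 [-0.25 -0.36 -0.21]
49.3 49.31 [ 0.17  0.11 -0.19]
48.599999999999994 48.58 [-0.92  0.29 -0.12]
47.89999999999999 47.88 [-0.36  0.57 -0.52]
47.19999999999999 47.18 [-0.26  0.7   0.11]
46.499999999999986 46.8 [-1.32  1.97  5.03]
18.625
```

View pics/d1.png

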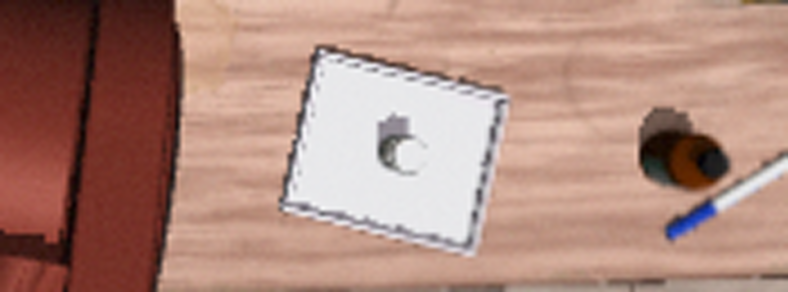

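View pics/d2.png

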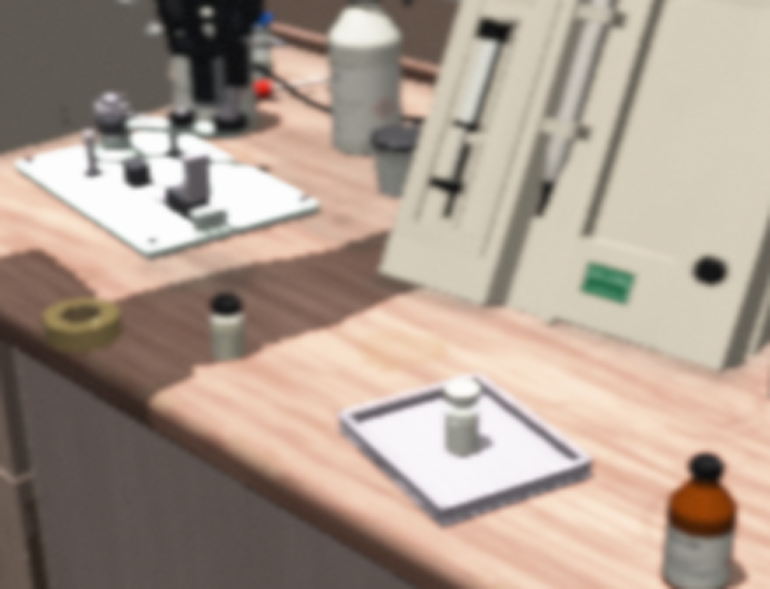

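The vial stands upright in the tray, with its cap at (408,155) in the top zoom. The jaw is still open. Next is the tension post.

```bash
python3 - <<'E'
from h import *
from rig import robot, grab_frame
Q=np.array([622.7,216.,91.])
robot.grip(44,40)
robot.move_pose(Q+[0,0,95],down(209.)); f0=np.array(robot.read_ft_force())
robot.move_l(Q,speed=100); print(robot.read_ft_force()-f0,robot.read_tcp_pos())
robot.grip(0,40); print(robot.read_grip_width(),robot.read_ft_force()-f0,robot.read_time())
g=grab_frame("scene"); cv2.imwrite("pics/e2.png",cv2.resize(g["image"][110:240,160:300],None,fx=4.5,fy=4.5,interpolation=cv2.INTER_CUBIC)[:,:,::-1])
E
```

```text
[-0.78155101  0.48388895  0.05633888] [623.19972909 216.0944158   91.71282633]
16.80784807973482 [-0.58576616  1.18855982  3.66068792] 21.3667
```

View pics/e2.png

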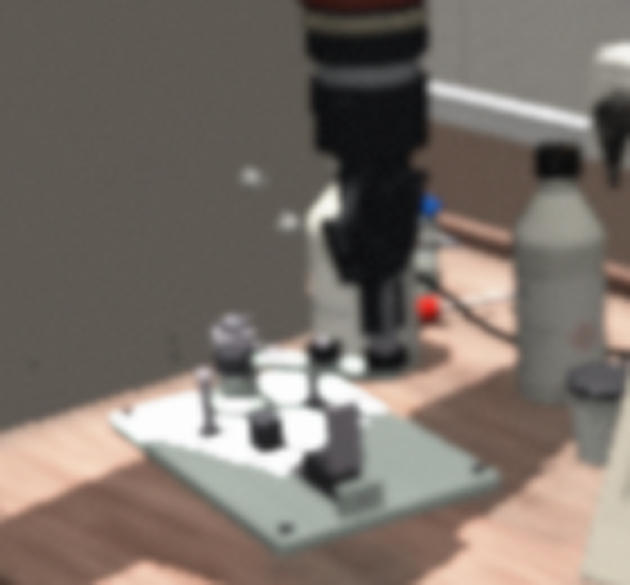

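The fingers hold the post at about (385,320), with a grip width of 16.8 mm. Now I'll swing it along the arc to the stop.

```bash
cat > arc.py <<'E'
from h import *
P0=np.array([622.7,216.]); piv=np.array([569.2,312.5]); a0=np.arctan2(*(P0-piv)[::-1]); piv=P0-110*np.array([np.cos(a0),np.sin(a0)])
def arc(t): a=a0-t; return np.r_[piv+110*np.array([np.cos(a),np.sin(a)]),91.], down(np.degrees(np.pi*1.5+a)), np.array([np.sin(a),-np.cos(a),0])
def ang(p): d=np.asarray(p)[:2]-piv; return (a0-np.arctan2(d[1],d[0]))%(2*np.pi)
E
python3 - <<'E'
from arc import *
from rig import robot, grab_frame
f0=np.array(robot.read_ft_force()); print(down(209.)[:,1],arc(0)[1][:,1])
for t in np.arange(.1,1.21,.1):
    p,R,tg=arc(t); robot.move_l(p,R,speed=70)
    F=np.array(robot.read_ft_force())-f0; print(round(t,2),"tang",(F@tg).round(1),"F",F.round(1),"w",round(robot.read_grip_width(),1),"ang",ang(robot.read_tcp_pos()).round(3))
    if np.linalg.norm(F)>35: break
print(robot.read_time())
g=grab_frame("scene"); cv2.imwrite("pics/f2.png",cv2.resize(g["image"][110:240,160:300],None,fx=4.5,fy=4.5,interpolation=cv2.INTER_CUBIC)[:,:,::-1])
E
```

```text
[-0.87461971 -0.48480962  0.        ] [-0.87458444 -0.48487324  0.        ]
0.1 tang -3.6 F [ 3.6  0.7 -0.4] w 17.0 ang 0.092
0.2 tang -2.8 F [ 3.1 -0.4 -0. ] w 17.4 ang 0.192
0.3 tang -4.4 F [ 4.8 -1.3  1.1] w 16.8 ang 0.291
0.4 tang -4.1 F [ 4.3 -1.6  0.9] w 16.8 ang 0.39
0.5 tang -4.7 F [ 4.7 -3.1  0.6] w 16.7 ang 0.489
0.6 tang -4.9 F [ 4.6 -4.1  2.1] w 16.9 ang 0.589
0.7 tang -5.2 F [ 4.3 -5.1  2.2] w 17.1 ang 0.689
0.8 tang -5.9 F [ 4.3 -6.2  3. ] w 16.9 ang 0.788
0.9 tang -5.6 F [ 3.1 -7.1  3.5] w 16.8 ang 0.888
1.0 tang -6.6 F [ 2.9 -8.5  4.2] w 16.7 ang 0.988
1.1 tang -7.5 F [ 2.8 -9.1  5.7] w 17.0 ang 1.088
1.2 tang -7.1 F [ 1.4 -9.4  5.8] w 16.8 ang 1.188
25.1167
```

View pics/f2.png

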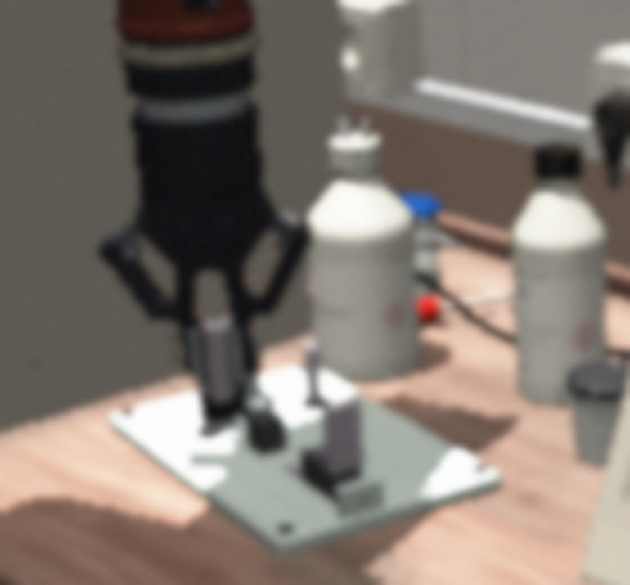

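The arm swings with the post gripped at (218,360), and the spring force is rising as expected. I'll creep up to the stop.

```bash
python3 - <<'E'
from arc import *
from rig import robot, grab_frame
F0=None
for t in np.arange(1.22,1.401,.015):
    p,R,tg=arc(t); robot.move_l(p,R,speed=30); robot.hold(.15)
    F=np.array(robot.read_ft_force()); print(round(t,3),"tang",(F@tg).round(1),"F",F.round(1),"w",round(robot.read_grip_width(),1),"ang",ang(robot.read_tcp_pos()).round(3))
    if F@tg<-22: break
robot.hold(.5); print(robot.read_ft_force(),robot.read_grip_width(),robot.read_time())
f=grab_frame("top"); cv2.imwrite("pics/g1.png",cv2.resize(f["image"][150:300,110:450],None,fx=2.3,fy=2.3,interpolation=cv2.INTER_CUBIC)[:,:,::-1])
g=grab_frame("scene"); cv2.imwrite("pics/g2.png",cv2.resize(g["image"][120:340,160:420],None,fx=2.7,fy=2.7,interpolation=cv2.INTER_CUBIC)[:,:,::-1])
E
```

```text
1.22 tang -7.5 F [  1.3 -10.1  11.4] w 17.0 ang 1.206
1.235 tang -7.5 F [ 1.4 -9.6 12.2] w 17.1 ang 1.221
1.25 tang -7.1 F [ 0.6 -9.8 11.7] w 17.1 ang 1.236
1.265 tang -6.5 F [ 0.3 -9.2 11.8] w 16.9 ang 1.251
1.28 tang -7.0 F [ 0.3 -9.7 13.1] w 17.2 ang 1.266
1.295 tang -7.2 F [ 0.8 -9.3 12.5] w 16.9 ang 1.281
1.31 tang -9.6 F [  2.  -11.5  12.4] w 17.3 ang 1.291
1.325 tang -16.3 F [  5.1 -17.4   9.6] w 16.9 ang 1.295
1.34 tang -22.9 F [ 10.3 -21.5   6.8] w 17.1 ang 1.297
[ 10.54342271 -21.86640998   6.41545037] 16.93107437500494 29.2667
```

View pics/g2.png

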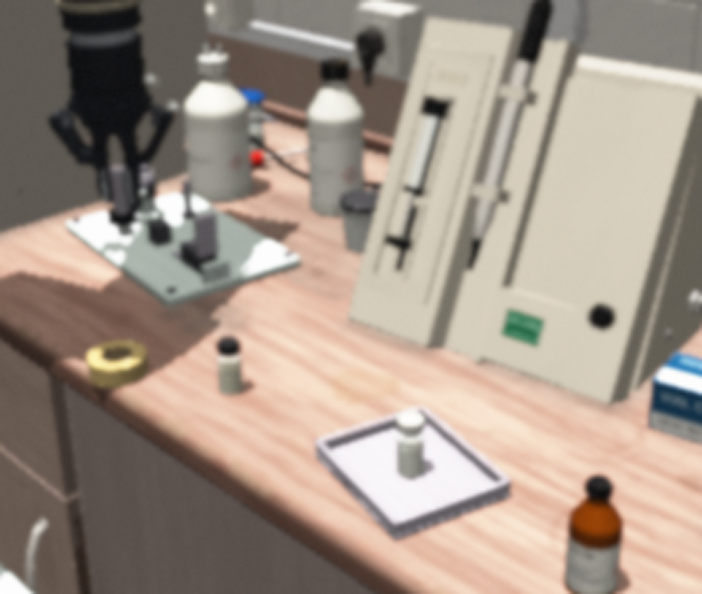

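View pics/g1.png

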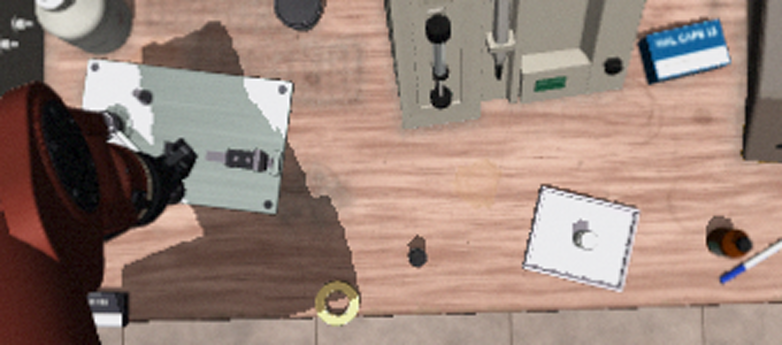

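At about 1.295 rad the tangential force rose from 7 N to 23 N with almost no further motion, so the arm is against its stop. The vial is upright in the tray at (410,445) in the scene view, the jaw is open, and the bystanders are in place. I'm handing in.

```bash
python3 - <<'E'
from rig import robot
print(robot.read_grip_width(),robot.read_ft_force(),robot.read_time()); robot.sign_off()
E
```

```text
17.130931611902234 [  9.58388378 -21.43061775   6.81768872] 29.3667
the job is handed in; nothing more can be done
```

The job is handed in at about 29.4 s, and my last checks showed every step met. The hand-in reports no verdict.

- **Vise jaw:** I gripped it by its tab and slid it about 29.7 mm. The last pictures show it still at the rail end.
- **Vial:** I lifted it out and lowered it until it touched the tray floor at about 5 N, then let go. It stands upright near the middle of the tray.
- **Tension arm:** I gripped it by the post and swung it round to about 1.30 rad. There the tangential force rose from 7 N to 23 N with almost no further motion, which I take as the stop. The fingers still hold the post, with a grip width of 17 mm, and push it against the stop.
- **Other things:** in the last pictures the other vial, carton, cup and brown bottle are where they stood. I judged this by eye and did not re-measure them.

No check failed. The grip reads about 1 to 2 mm under the true size on the vial and post, and the vertical wrist force drifted by several newtons during the swing. Neither affected the result.

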